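Load a bearing on the run-in spindle and hold the key in the guard switch

ROBOT

A 6-joint arm with a two-finger parallel gripper is mounted at the origin on a cart in front of the work surface, level with it; the furniture and walls round the work are solid. World frame = base frame: x ahead of the robot, y to its left, z up, the work surface at z = 0. Lengths are in m, angles in rad, forces in N, time in s.
With the tool pointing down it reaches from about 0.3 to 0.775 m from the base axis. Payload 14.6 kg.
Tool frame: the origin (TCP) lies on the front face of the gripper's body, between the roots of the fingers; the fingertips stand 73 mm ahead of it and the grasp point (between the pads) lies 54 mm ahead of it; z points along the fingers, y is the direction in which the jaws open and shut (so a half turn about z gives the same grasp; the last joint's range is limited). The gripper opens to 85 mm and grips with 20 to 120 N. Pads are 22 mm wide; open, the fingers measure 114 mm over their backs; the gripper's body (76 mm by 85 mm) begins 54 mm behind the grasp point. The pads swing forward as they close: fully open they stand 13 mm farther back than shut.
Start: joints at [-1.339, 0.3, 1.521, -0, 1.321, -0.067], TCP at [0.162, -0.526, 0.304] pointing down, gripper open.
Joint ranges: [-3.03, 3.03], [-0.79, 2.21], [0.23, 2.52], [-1.04, 4.18], [0, 3.07], [-2.55, 2.55]. Speed limits (rad/s): [2.22, 2.22, 2.57, 3.14, 3.14, 3.14].

INTERFACE

Orientations are given as a unit quaternion [w, x, y, z].
In Python, from station import env gives the robot as it stands. The module is installed in compiled form; this text tells all that it offers.
- The arm moves only by the shell command python3 -m crank 'ROWS' [FORCE]. ROWS is JSON, a list that holds one entry, the list of rows, each a list of 7 numbers: the shift along the tool's x, y, z in m, then the turn, a rotation vector about the tool's x, y, z in rad, then the opening, from 0 (shut) to 1 (fully open). In form: [[[x, y, z, rx, ry, rz, hand], ...]]. A call has 1 to 10 rows; each row shifts and turns the commanded pose from where the row before left it, along the tool's axes as they then stand; what a row does not reach is not made up. A row lasts 1/10 s, in which the tool goes at most 50 mm and 8.59 degrees, less where a joint would pass 70% of its speed; a pose out of reach is approached as far as the arm can. A call is refused whole if a number of a shift passes 0.05 or a number of a turn 0.15, either way. A call with a gripper value outside its range is refused whole. The fingers move at their own pace and stop on an object; FORCE is the grip in N (left out, the last holds). Time passes only in rows, so rows that do not move let the fingers close. It gives the time, the measured TCP pose, the force and the opening at its end, in the units of the state.
- env.get_state(): the state, without advancing time (a new reading comes with each control period).
- env.camera(name): name is "side" or "top"; returns a dict with "img" (400x640x3 uint8, red, green, blue), "z_map" (400x640 float32, m along the optical axis (not along the pixel's ray), 0 where there is no reading), "vertical_fov" (degrees; the focal length in pixels is half the picture's height over the tangent of half this angle, whatever the lens; pixels are square), "cx", "cy" (the principal point, pixels), "cam_to_world" (4x4, takes a point from camera to world coordinates). Camera axes: x right, y down, z forward; pixel columns grow to the right and rows downward; lengths in m; the calibration is good to about 2 mm. A picture is of the moment at which its call begins.
- env.sign_off(): hands the job in, once; it reports no verdict.
The state is a dict: "clock": time; "joints": joint angles; "joint_velocities": joint speeds; "effort": joint torques, N m; "tcp_pos": TCP position; "eef_rot": TCP orientation; "wrist_force": force on the tool from outside, world axes, zero at the start; "torque": the same for the moment, N m; "opening": opening from 0.0 (shut) to 1.0 (fully open).
Only numpy, scipy, OpenCV 4.12 (cv2) and the standard library are available. Lean on these libraries where they do the work, as an engineer would, in place of code of your own. Each camera call takes 0.05 s, during which the arm holds its last target. There are 200 camera calls.

TASK

Get the run-in stand ready: pick up the ball bearing that lies on the bench and mount it on the stand's upright spindle, lowered (not dropped) until it sits flat and fully home on the collar, and let go of it. Then draw the flat key out of its parking block by the handle, pass its blade down through the narrow slot in the stand's switch block and push the spring plunger inside well down, past half its travel. Finish while still holding the key by its handle, upright, with the plunger pressed (do not let go of it), and leave the other things on the bench where they are.

Things in the scene. Friction and masses are not known exactly. Their poses are not given: they have to be found in the camera images.
- bearing: steel ball bearing with a red cage, lying flat near the front edge on the right; 62 mm outside, 36 mm bore, 16 mm high, about 0.18 kg. Origin: centre of its underside, z up its axis. Can be gripped across its outside
- test_stand: fixed stand: aluminium base plate 120 (x) x 230 (y) x 10 mm high; at its y = -60 mm the spindle, at its y = +65 mm the grey switch block, 46 (x) x 64 (y) mm, whose top is 80 mm above the bench. Origin: centre of the plate's underside; x away from the robot at yaw 0, z up
- spindle_seat (a point): on the spindle's axis at the top of the collar on which the bearing's underside must rest, 35 mm above the bench; axes as test_stand. The collar is 44 mm across (52 at its foot); the spindle above it is 32 mm across for 21 mm, then a cone 10 mm high to a 20 mm flat top, 66 mm above the bench
- slot_mouth (a point): centre of the slot in the switch block, level with the block's top face, 80 mm above the bench; axes as test_stand. The slot is 6 mm wide in x and 32 mm long in y (2 mm more than the blade each way), straight down; its uppermost 4 mm is a 45-degree funnel, 14 x 40 mm at the top
- plunger (a joint): spring plunger inside the slot: 0 at rest, up to 0.012 m when fully pressed. At rest its top lies 26 mm below the slot_mouth point; the spring pushes up with 2.5 N at 0, 4.4 N at 0.012, so it lifts the key unless the key is held down
- key_block: fixed grey plastic parking block, 40 (x) x 64 (y) x 52 mm high, in which the key stands. Origin: centre of its underside, z up
- key: flat steel key, 92 mm long, 0.09 kg, upright in the parking block, lifts straight out. Origin: centre of the blade's tip (lower end), 7 mm above the bench; z up, x across the thickness. Blade 4 (x) x 30 (y) mm, 45 long, its last 5 mm narrower; above it a shoulder 16 x 44 x 6 mm, then the black handle, 14 (x) x 36 (y) mm, from 50 to 92 mm above the tip. Fits the slot either way round
- key_grip (a point): middle of the key's handle, 72 mm above the blade's tip; axes as key
- ring_gauge: bystander: plain steel setting ring, 64 mm across, 16 mm high, with a groove round its outside and no balls; not the bearing. Origin: centre of its underside
- grease_syringe: bystander: amber syringe 154 mm long lying at the front edge. Origin: centre of its underside
- loupe: bystander: black eye loupe, 34 mm across, 26 mm high, at the front right. Origin: centre of its underside
Mind the look-alikes: they are no part of the job. Leave any blue or turquoise look-alike of the bearing alone.

How it is judged:
On the way, in this order (a step that is already met when the one before it is completed fails the run):
1. the bearing sits flat and home on the spindle's collar, released (horizontal distance between bearing and spindle_seat below 0.004 m and z of bearing in the frame of spindle_seat between -0.003 and 0.003 m and angle between bearing's own z axis and vertical below 0.06 rad and contact force between bearing and the fingers below 0.1 N), for 0.2 s.
2. the key's blade is in the slot and the plunger is past half its travel (value of joint plunger above 0.006 m and horizontal distance between key and slot_mouth below 0.004 m and z of key in the frame of slot_mouth below -0.03 m and angle between key's own z axis and vertical below 0.08 rad), for 0.2 s.
At the end, for the whole second after the job is handed in: Bearing round the spindle, flat (0.06 rad), underside within 3 mm of the collar, not touched. Key upright in the slot (4 mm, 0.08 rad), plunger pressed over 6 mm, key still gripped by its handle (within 30 mm of its middle), at rest (all of step 2 and horizontal distance between bearing and spindle_seat below 0.004 m and z of bearing in the frame of spindle_seat between -0.003 and 0.003 m and angle between bearing's own z axis and vertical below 0.06 rad and contact force between bearing and the arm below 0.1 N and contact force between key and the fingers above 1 N and distance between the grasp point and key_grip below 0.03 m and linear speed of key below 0.02 m/s); the arm keeps its last pose, push and grip.
It fails at once if the bearing is dropped or rammed onto the stand (over 70 N) (contact force between bearing and test_stand above 70 N).
It fails at once if a bystander is moved more than 20 mm (distance of any of ring_gauge, grease_syringe, loupe from where it was at the start of the episode above 0.02 m).
It also fails if it takes over 59 s, if anything falls off the work surface, if the arm or the gripper's body presses on something with over 40 N, if the wrist force passes 120 N, or if a joint passes its speed limit or range.

## Working session

There is one attempt and no reset: what is moved stays moved. The work goes in short steps, Python scripts to look and compute and a shell command to move; the robot and the scene stay as the last step left them, time stands still between calls to the robot, and variables do not carry over. Pictures are saved under pics/ and viewed, about 8 in all and at most 12, crops included, and the job is handed in when it is done.

```bash
mkdir -p pics; cat > h.py <<'E'
import numpy as np, cv2
from station import env
def cam(n):
    c=env.camera(n); c['f']=200/np.tan(np.radians(c['vertical_fov'])/2); return c
def pts(c):
    v,u=np.mgrid[0:400,0:640]; z=c['z_map']
    P=np.stack([(u-c['cx'])/c['f']*z,(v-c['cy'])/c['f']*z,z,np.ones_like(z)],-1)
    return (P@np.array(c['cam_to_world']).T)[...,:3]
def ray(c,u,v,h):
    T=np.array(c['cam_to_world']); d=T[:3,:3]@np.array([(u-c['cx'])/c['f'],(v-c['cy'])/c['f'],1]); o=T[:3,3]
    return o+d*(h-o[2])/d[2]
def save(c,n): cv2.imwrite('pics/'+n+'.png',c['img'][...,::-1])
E
python3 - <<'E'
from h import *
for n in('top','side'):
    c=cam(n); save(c,n+'0'); np.save(n+'0.npy',c,allow_pickle=True)
    print(n,c['f'],c['cx'],c['cy'],np.round(c['cam_to_world'],3).tolist(),(c['z_map']>0).mean())
print(env.get_state())
E
```

```text
top 487.03763571375913 320.1464228346173 199.32882122928677 [[0.028, -0.995, 0.095, 0.409], [-1.0, -0.028, 0.003, -0.094], [0.0, -0.095, -0.995, 1.232], [0.0, 0.0, 0.0, 1.0]] 0.9961328125
side 407.5706204484537 326.58785310348605 191.55933469545988 [[0.98, -0.095, 0.174, 0.349], [-0.198, -0.432, 0.88, -1.015], [-0.009, -0.897, -0.443, 0.559], [0.0, 0.0, 0.0, 1.0]] 0.876859375
{'clock': 0.1, 'joints': array([-1.33857277e+00,  3.00442970e-01,  1.52153275e+00, -8.20696110e-06,
        1.32069808e+00, -6.65962151e-02]), 'joint_velocities': array([ 0.00102351, -0.00016994, -0.00148538, -0.00099192,  0.00011264,
       -0.00028628]), 'effort': array([-3.50386144e-04, -5.44376457e+01, -3.62371051e+01, -1.00110080e-04,
        2.99074120e-03,  2.40528152e-05]), 'tcp_pos': array([ 0.16188243, -0.52549476,  0.30335715]), 'eef_rot': array([-5.38391163e-04,  9.88858795e-01,  1.48855606e-01, -4.86772900e-05]), 'wrist_force': array([ 0.18243984, -0.46470726, -0.59303297]), 'torque': array([-0.05705749,  0.00116592,  0.03046101]), 'opening': 0.9987788762359202}
```

View pics/top0.png

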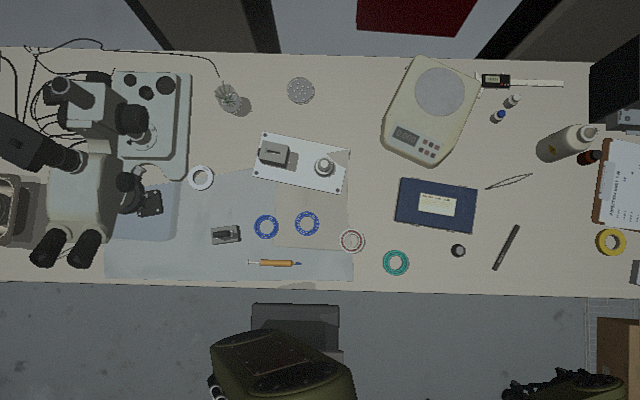

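View pics/side0.png

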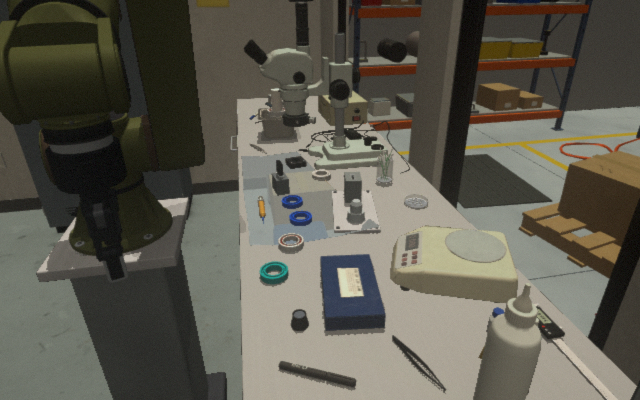

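The top view shows the bearing (red-brown cage) at about (352,240), spindle at (324,165), switch block at (275,152) and key block with key at (226,234). Blue and turquoise rings at (266,226), (307,223) and (396,262) are look-alikes; the ring gauge is at (201,177), loupe at (458,250) and syringe at (273,263).

```bash
python3 - <<'E'
from h import *
c=np.load('top0.npy',allow_pickle=True).item(); P=pts(c); Z=P[...,2]
im=c['img'][125:285,200:375]; cv2.imwrite('pics/crop0.png',cv2.resize(im[...,::-1],None,fx=3.5,fy=3.5,interpolation=cv2.INTER_CUBIC))
def reg(name,u0,u1,v0,v1,z0,z1):
    m=np.zeros(Z.shape,bool); m[v0:v1,u0:u1]=True; m&=(Z>z0)&(Z<z1)
    v,u=np.nonzero(m)
    if len(u)<4: print(name,len(u)); return
    q=P[m]; r=cv2.minAreaRect((q[:,:2]*1000).astype(np.float32)); e=cv2.minEnclosingCircle((q[:,:2]*1000).astype(np.float32))
    print(name,len(u),'mean',q.mean(0).round(4),'medz',np.median(q[:,2]).round(4),'rect',np.round(r[0],1),np.round(r[1],1),round(r[2],1),'circ',np.round(e[0],1),round(e[1],1))
reg('bearing',335,370,222,258,.009,.03)
reg('collar',305,345,145,185,.028,.042)
reg('spindle',305,345,145,185,.045,.075)
reg('spintop',305,345,145,185,.062,.075)
reg('plate',240,360,120,205,.005,.016)
reg('switch',250,300,130,175,.07,.09)
reg('kblock',205,245,215,250,.042,.058)
reg('khandle',205,245,215,250,.08,.12)
print(np.median(Z[230:260,300:320]), np.round(Z[218:250:2,208:246:2]*1000).astype(int))
E
```

```text
bearing 276 mean [ 0.4223 -0.1709  0.0138] medz 0.0139 rect [ 416.6 -170.6] [59.9 74.6] 84.2 circ [ 414.9 -164.3] 42.3
collar 111 mean [ 0.6036 -0.0982  0.0339] medz 0.0341 rect [607.  -98.4] [42.9 42.4] 48.5 circ [607.9 -98.6] 22.7
spindle 135 mean [ 0.6063 -0.0985  0.0615] medz 0.0625 rect [607.  -98.6] [29.8 29.7] 33.4 circ [607.6 -98.6] 15.6
spintop 74 mean [ 0.6074 -0.0981  0.065 ] medz 0.0646 rect [606.9 -98.3] [24.  21.9] 67.0 circ [607.2 -98.1] 12.5
plate 3273 mean [ 0.6121 -0.0486  0.0093] medz 0.0092 rect [620.  -33.3] [292.3 216. ] 89.7 circ [625.7 -36.6] 174.4
switch 497 mean [0.6302 0.0238 0.0786] medz 0.0788 rect [630.4  24.4] [64.7 47.8] 79.1 circ [631.5  24.1] 38.1
kblock 325 mean [0.4299 0.136  0.0514] medz 0.0514 rect [430.5 138.5] [40.1 64.6] 9.5 circ [429.5 137.7] 36.1
khandle 100 mean [0.4302 0.1374 0.0963] medz 0.0967 rect [430.7 138.2] [14.5 35.8] 9.6 circ [429.4 138. ] 17.9
0.0006003510132261969 [[   6    3    3    1    2    3    2    4    3    3   -1   -2    0   -1
    -2    3    3    1   -2]
 [   1    2    2   -1    6    5   -1    6    1    7    3   -1    2 
[... 733 characters left out ...]
 [   3    0   48   95  101   98   95   97   95   90   78   57   55   54
    53   46   13    2   -3]
 [   2    1   52   51   58   56   54   54   53   54   49   50   52   50
    53   49   23   -2    0]
 [  -2    2   51   52   49   57   52   51   49   47   49   51   50   57
    52   52   20   -2   -3]
 [   0    2   51   55   51   51   49   52   52   50   49   34   15    1
    -3    5    0    1   -3]
 [   3    4    0   49   30    7    1    4    6    1   -3    5    2    3
     1    0    2    3    0]
 [   0    1    0    1    3    1    3    3    1    0    1    4   -1    0
     2    1    1    1    3]
 [  -2    3    4    6    2   -1    0    4    6   -3    3    2    3    6
    -3   -1   -3   -1   -1]]
```

View pics/crop0.png

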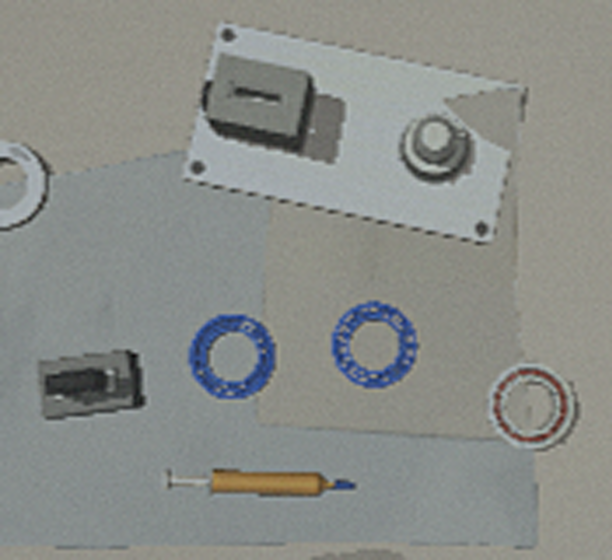

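```bash
cat >> h.py <<'E'
from scipy.spatial.transform import Rotation as Ro
def go(p,theta=None):
    s=env.get_state(); q=s['eef_rot']; R=Ro.from_quat([q[1],q[2],q[3],q[0]]); M=R.as_matrix()
    th=np.degrees(np.arctan2(M[1,0],M[0,0]))
    print('t',s['clock'],'tcp',s['tcp_pos'].round(4),'F',s['wrist_force'].round(1),'open',round(float(s['opening']),3),'th',th.round(2),'tilt z',M[:,2].round(4))
    if p is not None: print('shift tool',(M.T@(np.array(p)-s['tcp_pos'])).round(4))
    if theta is not None:
        T=Ro.from_euler('z',theta,degrees=True).as_matrix()@np.diag([1,-1,-1]); print('rotvec',(R.inv()*Ro.from_matrix(T)).as_rotvec().round(4))
E
python3 -m crank '[[[0,0,0,0,0,-0.138,1],[0,0,0,0,0,-0.138,1],[0,0,0,0,0,-0.138,1],[0,0,0,0,0,-0.138,1],[0,0,0,0,0,-0.138,1],[0,0,0,0,0,-0.138,1],[0,0,0,0,0,-0.138,1],[0,0,0,0,0,-0.138,1],[0,0,0,0,0,0,1]]]' 60
python3 - <<'E'
from h import *
for n,box in(('top',(335,370,222,258)),('side',(270,312,225,258))):
    c=np.load(n+'0.npy',allow_pickle=True).item()
    u0,u1,v0,v1=box; im=c['img'][v0:v1,u0:u1].astype(int); 
    m=(im[...,0]-im[...,1]>35)&(im[...,0]-im[...,2]>35)
    v,u=np.nonzero(m); e=cv2.fitEllipse(cv2.convexHull(np.stack([u+u0,v+v0],1).astype(np.float32)))
    print(n,m.sum(),e,ray(c,e[0][0],e[0][1],.0145))
go([.417,-.171,.2],79.2)
E
```

```text
clock: 1.0
tcp_pos: [0.1619, -0.5255, 0.3036]
eef_rot: [-0.0, 0.763, 0.646, 0.0]
wrist_force: [-0.3, 0.0, 0.3]
opening: 0.997
top 43 ((351.2452697753906, 240.49551391601562), (19.593904495239258, 19.8817195892334), 178.6780242919922) [ 0.42442522 -0.17137372  0.0145    ]
side 20 ((290.5972595214844, 240.12229919433594), (10.606611251831055, 20.558923721313477), 85.83077239990234) [ 0.42437201 -0.17616125  0.0145    ]
t 1.0 tcp [ 0.1619 -0.5255  0.3036] F [-0.3  0.   0.3] open 0.997 th 80.51 tilt z [-2.e-04  7.e-04 -1.e+00]
shift tool [0.3917 0.1932 0.1037]
rotvec [-0.0003 -0.0006  0.0228]
```

```bash
python3 -m crank '[[[0.0392,0.02,0.0154,0,0,0,1],[0.0392,0.02,0.0154,0,0,0,1],[0.0392,0.02,0.0154,0,0,0,1],[0.0392,0.02,0.0154,0,0,0,1],[0.0392,0.02,0.0154,0,0,0,1],[0.0392,0.02,0.0154,0,0,0,1],[0.0392,0.02,0.0154,0,0,0,1],[0.0392,0.02,0.0154,0,0,0,1],[0.0392,0.02,0.0154,0,0,0,1],[0.0392,0.02,0.0154,0,0,0,1]]]'
python3 -m crank '[[[0,0,0,0,0,0.02,1],[0,0,0,0,0,0,1]]]'
python3 - <<'E'
from h import *
go([.4235,-.1715,.1],79.2)
c=cam('side'); save(c,'s1'); P=pts(c)
cv2.imwrite('pics/s1c.png',cv2.resize(c['img'][120:290,220:390,::-1],None,fx=3.4,fy=3.4,interpolation=cv2.INTER_CUBIC))
E
```

```text
clock: 2.0
tcp_pos: [0.4254, -0.1709, 0.1493]
eef_rot: [0.0, 0.766, 0.643, 0.0]
wrist_force: [0.3, -0.7, -0.2]
opening: 0.996
clock: 2.2
tcp_pos: [0.4248, -0.172, 0.1496]
eef_rot: [-0.0, 0.771, 0.637, -0.0]
wrist_force: [-0.3, 0.6, -0.3]
opening: 1.0
t 2.2 tcp [ 0.4248 -0.172   0.1496] F [-0.3  0.6 -0.3] open 1.0 th 79.13 tilt z [-9.e-04  3.e-04 -1.e+00]
shift tool [ 0.0002 -0.0013  0.0496]
rotvec [-0.0009 -0.0002 -0.0013]
```

View pics/s1c.png

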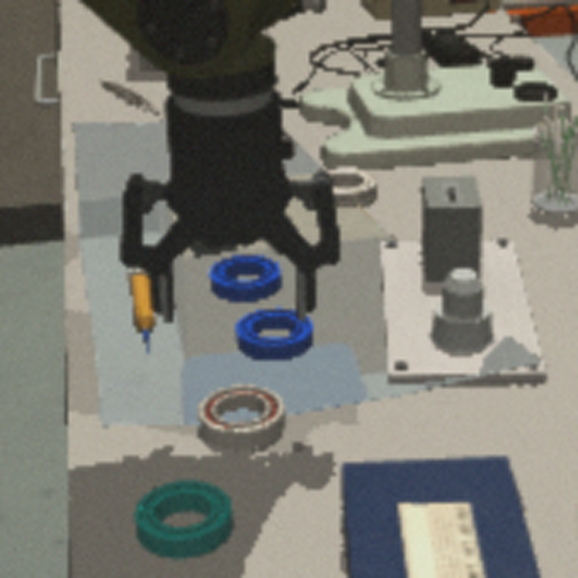

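The gripper hangs open above the bearing (crop (240,415)), its tips at crop (165,318) and (303,318), with nothing in the way.

```bash
python3 - <<'E'
from h import *
c=cam('side'); P=pts(c)
m=np.zeros(P.shape[:2],bool); m[180:235,250:330]=True
m&=(abs(P[...,1]+.172)<.04)&(abs(P[...,0]-.424)<.07)&(P[...,2]>.05)&(P[...,2]<.14)
q=P[m]; 
for s in(-1,1):
    a=q[(q[:,0]-.424)*s>.0]; a=a[a[:,2]<.11]; print(s,len(a),np.sort(a[:,2])[:12].round(4), a[a[:,2]<.1].mean(0).round(4),a[:,0].min(),a[:,0].max())
E
```

```text
-1 45 [0.0922 0.0932 0.0938 0.0945 0.0947 0.0952 0.0954 0.0959 0.0965 0.0968
 0.0969 0.0971] [ 0.3759 -0.1731  0.0963] 0.36707698832716523 0.38175770145539095
1 38 [0.0892 0.0905 0.091  0.0936 0.0937 0.0942 0.096  0.0962 0.097  0.0972
 0.0972 0.0989] [ 0.469  -0.1913  0.0958] 0.4646235192384374 0.4775244439503453
```

```bash
python3 -m crank '[[[-0.001,-0.0006,0.018,0,0,0,1],[0,0,0.018,0,0,0,1],[0,0,0.018,0,0,0,1],[0,0,0.014,0,0,0,1],[0,0,0.008,0,0,0,1],[0,0,0.0046,0,0,0,1],[0,0,0,0,0,0,1]]]' 30
python3 -m crank '[[[0,0,0,0,0,0,0.5],[0,0,0,0,0,0,0.5],[0,0,0,0,0,0,0.5],[0,0,0,0,0,0,0.5],[0,0,0,0,0,0,0.5],[0,0,0,0,0,0,0.5]]]' 30
python3 - <<'E'
from h import *
go(None)
c=cam('side'); cv2.imwrite('pics/s2c.png',cv2.resize(c['img'][170:290,220:390,::-1],None,fx=4,fy=4,interpolation=cv2.INTER_CUBIC))
E
```

```text
clock: 3.0
tcp_pos: [0.4237, -0.1739, 0.0693]
eef_rot: [-0.0, 0.771, 0.637, -0.0]
wrist_force: [-0.6, -0.7, 0.0]
opening: 0.999
clock: 3.6
tcp_pos: [0.4241, -0.1737, 0.0702]
eef_rot: [0.001, 0.77, 0.638, 0.0]
wrist_force: [-2.7, -0.5, 7.2]
opening: 0.719
t 3.6 tcp [ 0.4241 -0.1737  0.0702] F [-2.7 -0.5  7.2] open 0.719 th 79.23 tilt z [ 1.1e-03 -7.0e-04 -1.0e+00]
```

View pics/s2c.png

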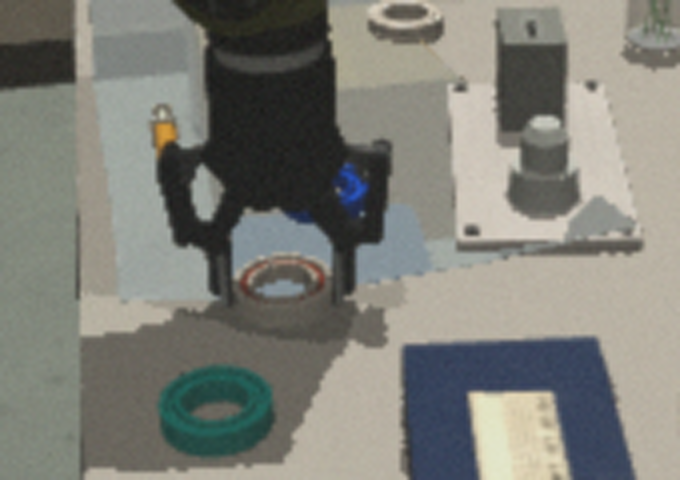

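The bearing lies between the pads, at crop (283,280), with the tips just touching the bench. I'll release, turn 90°, and grip again so that it is centred both ways.

```bash
python3 -m crank '[[[0,0,-0.0015,0,0,0,1],[0,0,0,0,0,0,1],[0,0,0,0,0,0,1],[0,0,0,0,0,0.143,1],[0,0,0,0,0,0.143,1],[0,0,0,0,0,0.143,1],[0,0,0,0,0,0.143,1],[0,0,0,0,0,0.143,1],[0,0,0,0,0,0.143,1]]]' 30
python3 -m crank '[[[0,0,0,0,0,0.143,1],[0,0,0,0,0,0.143,1],[0,0,0,0,0,0.143,1],[0,0,0,0,0,0.143,1],[0,0,0,0,0,0.143,1],[0,0,0,0,0,0,1]]]'
python3 -m crank '[[[0,0,0,0,0,0,0.4],[0,0,0,0,0,0,0.4],[0,0,0,0,0,0,0.4],[0,0,0,0,0,0,0.4],[0,0,0,0,0,0,0.4],[0,0,0,0,0,0,0.4],[0,0,0,0,0,0,0.4]]]' 40
python3 -m crank '[[[0,0,-0.01,0,0,0,0.4],[0,0,-0.03,0,0,0,0.4],[0,0,-0.03,0,0,0,0.4],[0,0,-0.02,0,0,0,0.4],[0,0,0,0,0,0,0.4]]]' 40
python3 - <<'E'
from h import *
go([.6072,-.0985,.165],-10.8)
E
```

```text
clock: 4.55
tcp_pos: [0.4239, -0.1734, 0.0708]
eef_rot: [-0.0, 0.967, 0.257, -0.0]
wrist_force: [1.3, -0.3, -0.5]
opening: 0.993
clock: 5.15
tcp_pos: [0.4239, -0.1734, 0.0708]
eef_rot: [-0.0, 0.995, -0.096, -0.0]
wrist_force: [0.2, 1.1, -0.1]
opening: 1.0
clock: 5.85
tcp_pos: [0.4239, -0.1735, 0.0711]
eef_rot: [0.0, 0.996, -0.094, 0.0]
wrist_force: [-1.9, 2.2, 7.7]
opening: 0.71
clock: 6.35
tcp_pos: [0.4246, -0.1738, 0.1635]
eef_rot: [0.001, 0.996, -0.094, 0.002]
wrist_force: [0.1, -0.3, -2.7]
opening: 0.71
t 6.35 tcp [ 0.4246 -0.1738  0.1635] F [ 0.1 -0.3 -2.7] open 0.71 th -10.81 tilt z [ 0.0042 -0.0021 -1.    ]
shift tool [ 0.1652 -0.1082 -0.0009]
rotvec [ 0.0013 -0.0045 -0.0001]
```

```bash
python3 -m crank '[[[0.022,-0.0144,0,0,0,0,0.4],[0.033,-0.0216,0,0,0,0,0.4],[0.033,-0.0216,0,0,0,0,0.4],[0.033,-0.0216,0,0,0,0,0.4],[0.028,-0.0184,0,0,0,0,0.4],[0.0165,-0.009,0,0,0,0,0.4],[0,0,0,0,0,0,0.4]]]'
python3 - <<'E'
from h import *
for n in('top','side'):
    c=np.load(n+'0.npy',allow_pickle=True).item(); P=pts(c)
    near=np.hypot(P[...,0]-.607,P[...,1]+.098)<.035
    for z0,z1 in((.02,.034),(.038,.054),(.063,.07)):
        q=P[near&(P[...,2]>z0)&(P[...,2]<z1)]
        if len(q)<8: continue
        A=np.c_[2*q[:,:2],np.ones(len(q))]; s=np.linalg.lstsq(A,(q[:,:2]**2).sum(1),rcond=None)[0]
        print(n,z0,len(q),q.mean(0).round(4),'fit',s[:2].round(4),np.sqrt(s[2]+s[0]**2+s[1]**2).round(4), 'x',q[:,0].min().round(4),q[:,0].max().round(4))
go([.607,-.1,.165],-10.8)
c=cam('side'); np.save('side2.npy',c,allow_pickle=True); cv2.imwrite('pics/s3c.png',cv2.resize(c['img'][120:240,290:410,::-1],None,fx=5,fy=5,interpolation=cv2.INTER_CUBIC))
E
```

```text
clock: 7.05
tcp_pos: [0.6075, -0.099, 0.159]
eef_rot: [-0.0, 0.996, -0.094, -0.001]
wrist_force: [0.0, 0.1, -2.1]
opening: 0.711
top 0.02 68 [ 0.5997 -0.0996  0.0299] fit [ 0.6076 -0.0986] 0.0201 x 0.5853 0.6302
top 0.038 18 [ 0.5956 -0.0986  0.0468] fit [ 0.6084 -0.0978] 0.0161 x 0.5925 0.6032
top 0.063 62 [ 0.6074 -0.0983  0.0653] fit [ 0.6071 -0.0983] 0.0085 x 0.5971 0.619
side 0.02 97 [ 0.6035 -0.1138  0.0277] fit [ 0.6075 -0.1006] 0.0205 x 0.585 0.6311
side 0.038 65 [ 0.6043 -0.1106  0.046 ] fit [ 0.6075 -0.1012] 0.0139 x 0.5918 0.6201
side 0.063 29 [ 0.6077 -0.1017  0.0646] fit [ 0.6081 -0.1008] 0.0083 x 0.5982 0.6167
t 7.05 tcp [ 0.6075 -0.099   0.159 ] F [ 0.   0.1 -2.1] open 0.711 th -10.74 tilt z [-1.4e-03  4.0e-04 -1.0e+00]
shift tool [-0.0004  0.0011 -0.006 ]
rotvec [-0.0001  0.0015  0.001 ]
```

View pics/s3c.png

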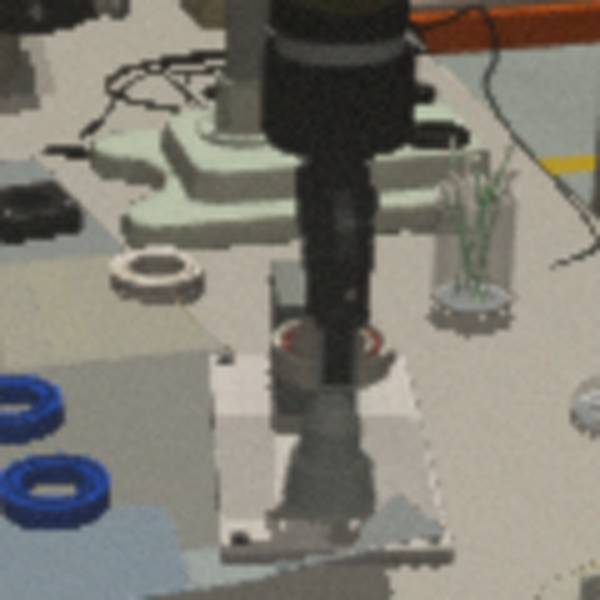

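The bearing hangs level over the spindle (crop (333,350) over (325,400)), with nothing in the way. I'll lower it gradually and watch the force.

```bash
python3 -m crank '[[[-0.0003,0.0006,0.01,0,0,0,0.4],[0,0,0.01,0,0,0,0.4],[0,0,0.006,0,0,0,0.4],[0,0,0.004,0,0,0,0.4],[0,0,0,0,0,0,0.4]]]'
python3 -m crank '[[[0,0,0.003,0,0,0,0.4],[0,0,0.003,0,0,0,0.4],[0,0,0.002,0,0,0,0.4]]]'
python3 -c "
from h import *
go([.6073,-.0996,.106],-10.8)"
```

```text
clock: 7.6
tcp_pos: [0.6059, -0.1007, 0.1302]
eef_rot: [-0.0, 0.995, -0.095, -0.0]
wrist_force: [-0.1, -0.2, -2.2]
opening: 0.713
clock: 7.9
tcp_pos: [0.6068, -0.1001, 0.1233]
eef_rot: [-0.0, 0.995, -0.095, 0.001]
wrist_force: [3.4, 5.2, 1.2]
opening: 0.709
t 7.9 tcp [ 0.6068 -0.1001  0.1233] F [3.4 5.2 1.2] open 0.709 th -10.89 tilt z [ 2.5e-03  4.0e-04 -1.0e+00]
shift tool [ 0.0003 -0.0006  0.0173]
rotvec [-0.0009 -0.0024 -0.0016]
```

```bash
python3 -m crank '[[[0.001,-0.0022,0,0,0,0,0.4],[0,0,0,0,0,0,0.4]]]'
python3 -m crank '[[[0,0,0.003,0,0,0,0.4],[0,0,0.003,0,0,0,0.4],[0,0,0,0,0,0,0.4]]]'
python3 -c "
from h import *
go([.6073,-.0990,.106],-10.8)"
```

```text
clock: 8.1
tcp_pos: [0.6075, -0.0985, 0.1227]
eef_rot: [0.0, 0.995, -0.095, -0.0]
wrist_force: [0.2, 0.2, -1.5]
opening: 0.711
clock: 8.4
tcp_pos: [0.6072, -0.0987, 0.1161]
eef_rot: [-0.0, 0.995, -0.095, -0.001]
wrist_force: [0.8, 1.0, -3.0]
opening: 0.714
t 8.4 tcp [ 0.6072 -0.0987  0.1161] F [ 0.8  1.  -3. ] open 0.714 th -10.9 tilt z [-1.1e-03  2.0e-04 -1.0e+00]
shift tool [0.0002 0.0003 0.0101]
rotvec [ 0.      0.0011 -0.0018]
```

Free lateral motion confirms that the bearing is on the spindle. I'll continue down to the collar.

```bash
python3 -m crank '[[[0.0003,-0.0003,0.003,0,0,0,0.4],[0,0,0.003,0,0,0,0.4],[0,0,0.002,0,0,0,0.4],[0,0,0.001,0,0,0,0.4]]]'
python3 -m crank '[[[0,0,0.001,0,0,0,0.4],[0,0,0,0,0,0,0.4]]]'
python3 -c "
from h import *
go([.6073,-.0990,.106],-10.8)"
```

```text
clock: 8.8
tcp_pos: [0.6078, -0.0984, 0.1074]
eef_rot: [-0.0, 0.995, -0.095, -0.0]
wrist_force: [-0.8, -0.3, -1.5]
opening: 0.716
clock: 9.0
tcp_pos: [0.6079, -0.0984, 0.1067]
eef_rot: [-0.0, 0.995, -0.095, -0.0]
wrist_force: [-0.6, 0.6, -2.3]
opening: 0.708
t 9.0 tcp [ 0.6079 -0.0984  0.1067] F [-0.6  0.6 -2.3] open 0.708 th -10.9 tilt z [-1.e-04  0.e+00 -1.e+00]
shift tool [-0.0004  0.0007  0.0007]
rotvec [-0.      0.0001 -0.0017]
```

```bash
python3 -m crank '[[[0,0,0.001,0,0,0,0.4],[0,0,0,0,0,0,0.4]]]'
python3 -m crank '[[[0,0,0.001,0,0,0,0.4],[0,0,0,0,0,0,0.4]]]'
```

```text
clock: 9.2
tcp_pos: [0.608, -0.0984, 0.1063]
eef_rot: [0.0, 0.995, -0.095, 0.0]
wrist_force: [-1.7, 1.4, 2.7]
opening: 0.711
clock: 9.4
tcp_pos: [0.608, -0.0984, 0.1062]
eef_rot: [0.0, 0.995, -0.095, 0.0]
wrist_force: [-7.7, 1.3, 13.6]
opening: 0.71
```

Home on the collar: contact at TCP z = 0.1062, against 0.1061 expected. Now I'll release and rise.

```bash
python3 -m crank '[[[0,0,-0.001,0,0,0,0.4],[0,0,0,0,0,0,1],[0,0,0,0,0,0,1],[0,0,0,0,0,0,1],[0,0,0,0,0,0,1],[0,0,-0.02,0,0,0,1],[0,0,-0.04,0,0,0,1],[0,0,-0.045,0,0,0,1],[0,0,0,0,0,0,1]]]'
python3 - <<'E'
from h import *
go([.4306,.137,.21],99.5)
c=cam('side'); P=pts(c); near=np.hypot(P[...,0]-.6076,P[...,1]+.0985)<.036
m=near&(P[...,2]>.043)&(P[...,2]<.056); q=P[m]; q=q[np.hypot(q[:,0]-.6076,q[:,1]+.0985)>.018]
A=np.c_[q[:,:2]-q[:,:2].mean(0),np.ones(len(q))]; print(len(q),q.mean(0),np.median(q[:,2]),np.linalg.lstsq(A,q[:,2],rcond=None)[0])
cv2.imwrite('pics/s4c.png',cv2.resize(c['img'][120:240,290:410,::-1],None,fx=5,fy=5,interpolation=cv2.INTER_CUBIC))
E
```

```text
clock: 10.3
tcp_pos: [0.6096, -0.0987, 0.2173]
eef_rot: [0.001, 0.995, -0.095, 0.005]
wrist_force: [-0.2, -0.2, -0.6]
opening: 1.001
t 10.3 tcp [ 0.6096 -0.0987  0.2173] F [-0.2 -0.2 -0.6] open 1.001 th -10.9 tilt z [ 0.0097 -0.0021 -1.    ]
shift tool [-0.2204 -0.1976  0.005 ]
rotvec [ 0.0097 -0.0064 -1.9268]
164 [ 0.6045215  -0.11007609  0.04754466] 0.04786417697062245 [0.00164569 0.0232449  0.04754466]
```

View pics/s4c.png

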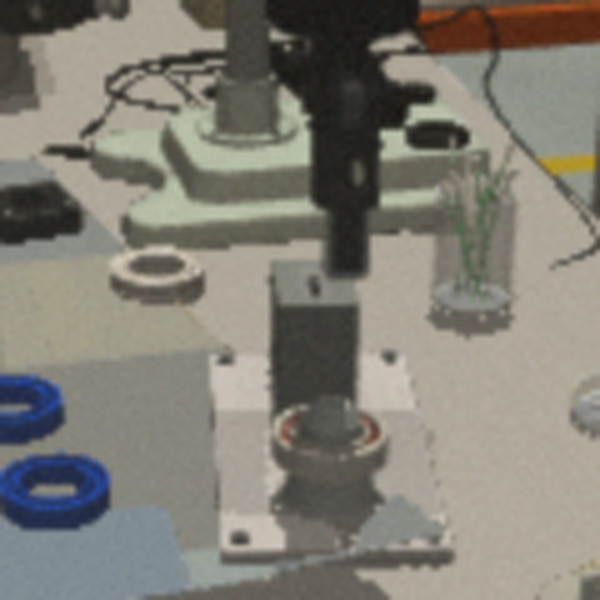

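The bearing sits flat on the collar at crop (330,435), with the spindle protruding and the gripper clear. Next is the key.

```bash
python3 -m crank '[[[0,0,0,0.0097,-0.0064,-0.1,1],[0,0,0,0,0,-0.14,1],[0,0,0,0,0,-0.14,1],[0,0,0,0,0,-0.14,1],[0,0,0,0,0,-0.14,1],[0,0,0,0,0,-0.14,1],[0,0,0,0,0,-0.14,1],[0,0,0,0,0,-0.14,1],[0,0,0,0,0,-0.14,1],[0,0,0,0,0,-0.14,1]]]'
python3 -m crank '[[[0,0,0,0,0,-0.14,1],[0,0,0,0,0,-0.14,1],[0,0,0,0,0,-0.14,1],[0,0,0,0,0,-0.14,1],[0,0,0,0,0,0,1]]]'
python3 -c "
from h import *
go([.4306,.138,.21],99.5)"
```

```text
clock: 11.35
tcp_pos: [0.6075, -0.0983, 0.2093]
eef_rot: [-0.006, 0.832, 0.554, 0.0]
wrist_force: [-0.3, -0.1, -0.4]
opening: 1.001
clock: 11.85
tcp_pos: [0.6076, -0.0983, 0.2095]
eef_rot: [-0.006, 0.648, 0.762, 0.002]
wrist_force: [0.3, -0.7, -0.1]
opening: 0.995
t 11.85 tcp [ 0.6076 -0.0983  0.2095] F [ 0.3 -0.7 -0.1] open 0.995 th 99.24 tilt z [-0.0067  0.0109 -0.9999]
shift tool [ 0.2617 -0.1367  0.0033]
rotvec [-0.0049 -0.0118 -0.0045]
```

```bash
python3 -m crank '[[[0.02,-0.0105,0,-0.0049,-0.0118,-0.0045,1],[0.04,-0.021,0,0,0,0,1],[0.044,-0.0225,0,0,0,0,1],[0.044,-0.0225,0,0,0,0,1],[0.044,-0.0225,0,0,0,0,1],[0.04,-0.021,0,0,0,0,1],[0.03,-0.0167,0,0,0,0,1],[0,0,0,0,0,0,1]]]'
python3 -c "
from h import *
go([.4306,.138,.135],99.5)"
```

```text
clock: 12.65
tcp_pos: [0.4283, 0.1401, 0.2102]
eef_rot: [0.0, 0.648, 0.762, 0.0]
wrist_force: [0.7, 0.9, -0.0]
opening: 0.997
t 12.65 tcp [0.4283 0.1401 0.2102] F [ 0.7  0.9 -0. ] open 0.997 th 99.29 tilt z [ 6.e-04 -3.e-04 -1.e+00]
shift tool [-0.0025  0.0019  0.0752]
rotvec [ 0.0005  0.0004 -0.0037]
```

```bash
python3 -m crank '[[[-0.0025,0.0019,0.02,0,0,-0.0037,1],[0,0,0.025,0,0,0,1],[0,0,0.02,0,0,0,1],[0,0,0.01,0,0,0,0.7],[0,0,0,0,0,0,0.5],[0,0,0,0,0,0,0.3]]]' 60
python3 -c "
from h import *
go([.4306,.138,.135],99.5)"
python3 -m crank '[[[0,0,0,0,0,0,0],[0,0,0,0,0,0,0],[0,0,0,0,0,0,0],[0,0,0,0,0,0,0],[0,0,0,0,0,0,0],[0,0,0,0,0,0,0]]]' 60
python3 -c "
from h import *
go([.4306,.138,.135],99.5)"
```

```text
clock: 13.25
tcp_pos: [0.4332, 0.1356, 0.1362]
eef_rot: [0.001, 0.646, 0.763, 0.001]
wrist_force: [0.4, 0.5, 0.7]
opening: 0.515
t 13.25 tcp [0.4332 0.1356 0.1362] F [0.4 0.5 0.7] open 0.515 th 99.5 tilt z [ 2.2e-03 -3.0e-04 -1.0e+00]
shift tool [ 0.0028 -0.0022  0.0012]
rotvec [ 0.0021  0.0006 -0.0001]
clock: 13.85
tcp_pos: [0.4332, 0.1358, 0.1365]
eef_rot: [0.001, 0.646, 0.764, 0.001]
wrist_force: [-0.9, -0.7, 7.2]
opening: 0.156
t 13.85 tcp [0.4332 0.1358 0.1365] F [-0.9 -0.7  7.2] open 0.156 th 99.57 tilt z [ 3.3e-03 -1.0e-04 -1.0e+00]
shift tool [ 0.0026 -0.0022  0.0015]
rotvec [0.0033 0.0006 0.0013]
```

```bash
python3 -m crank '[[[0,0,-0.005,0,0,0,0],[0,0,-0.01,0,0,0,0],[0,0,-0.015,0,0,0,0],[0,0,0,0,0,0,0]]]' 80
python3 -c "
from h import *
go([.4332,.1358,.236],99.5)"
python3 -m crank '[[[0,0,-0.015,0,0,0,0],[0,0,-0.02,0,0,0,0],[0,0,-0.02,0,0,0,0],[0,0,-0.015,0,0,0,0],[0,0,0,0,0,0,0]]]' 80
python3 - <<'E'
from h import *
go([.4332,.1358,.236],99.5)
c=cam('side'); np.save('side3.npy',c,allow_pickle=True); print(c['z_map'].shape)
T=np.array(c['cam_to_world']); p=T[:3,:3].T@(np.array([.4332,.1358,.14])-T[:3,3]); u,v=int(c['cx']+c['f']*p[0]/p[2]),int(c['cy']+c['f']*p[1]/p[2]); print(u,v)
cv2.imwrite('pics/s5c.png',cv2.resize(c['img'][v-50:v+50,u-50:u+50,::-1],None,fx=6,fy=6,interpolation=cv2.INTER_CUBIC))
E
```

```text
clock: 14.25
tcp_pos: [0.4333, 0.1359, 0.1676]
eef_rot: [0.002, 0.646, 0.764, 0.002]
wrist_force: [-0.9, -0.2, -0.7]
opening: 0.153
t 14.25 tcp [0.4333 0.1359 0.1676] F [-0.9 -0.2 -0.7] open 0.153 th 99.58 tilt z [ 4.5e-03  3.0e-04 -1.0e+00]
shift tool [-0.0001  0.0002 -0.0684]
rotvec [0.0045 0.0004 0.0014]
clock: 14.75
tcp_pos: [0.4331, 0.1359, 0.2371]
eef_rot: [0.002, 0.646, 0.764, 0.002]
wrist_force: [0.4, 0.3, -0.7]
opening: 0.149
t 14.75 tcp [0.4331 0.1359 0.2371] F [ 0.4  0.3 -0.7] open 0.149 th 99.58 tilt z [ 4.8e-03  3.0e-04 -1.0e+00]
shift tool [-0.0001  0.0001  0.0011]
rotvec [0.0048 0.0005 0.0014]
(400, 640)
278 147
```

View pics/s5c.png

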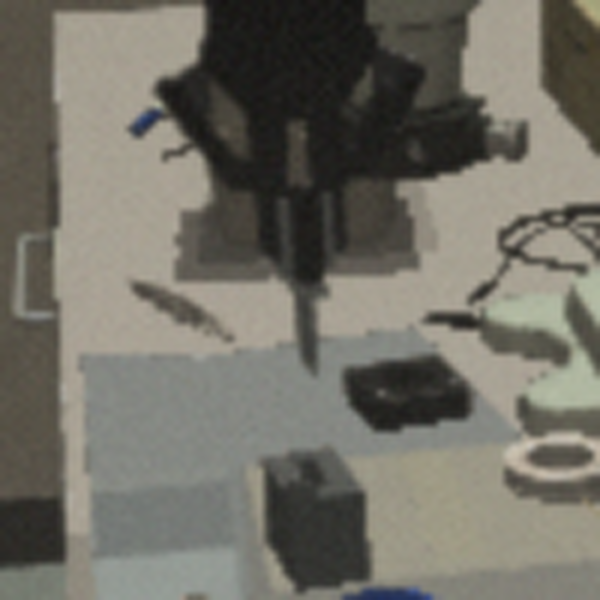

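The key hangs straight in the jaws: handle at crop (305,235), blade tip at (315,375), clear of its block. Next I'll turn it 20° and take it over the slot.

```bash
python3 -m crank '[[[0,0,-0.002,0.0048,0.0005,0.119,0],[0,0,0,0,0,0.119,0],[0,0,0,0,0,0.119,0],[0,0,0,0,0,0,0]]]'
python3 -c "
from h import *
go([.6309,.0229,.237],79.2)"
```

```text
clock: 15.2
tcp_pos: [0.4323, 0.1357, 0.2364]
eef_rot: [-0.001, 0.772, 0.636, -0.002]
wrist_force: [-0.9, -0.3, -1.3]
opening: 0.154
t 15.2 tcp [0.4323 0.1357 0.2364] F [-0.9 -0.3 -1.3] open 0.154 th 79.01 tilt z [-4.8e-03 -8.0e-04 -1.0e+00]
shift tool [-0.0729  0.2164 -0.0014]
rotvec [-0.0045  0.0016 -0.0033]
```

```bash
python3 -m crank '[[[-0.006,0.018,0,-0.0045,0.0016,-0.0033,0],[-0.0125,0.038,0,0,0,0,0],[-0.015,0.044,0,0,0,0,0],[-0.015,0.044,0,0,0,0,0],[-0.0125,0.038,0,0,0,0,0],[-0.0085,0.025,-0.001,0,0,0,0],[-0.0034,0.0094,0,0,0,0,0],[0,0,0,0,0,0,0],[0,0,0,0,0,0,0]]]'
python3 -c "
from h import *
go([.6309,.0229,.237],79.2)"
python3 -m crank '[[[0,0,0,0,0,0,0],[0,0,0,0,0,0,0],[0,0,0,0,0,0,0]]]'
python3 -c "
from h import *
go([.6309,.0229,.237],79.2)"
```

```text
clock: 16.1
tcp_pos: [0.631, 0.0245, 0.2383]
eef_rot: [-0.0, 0.769, 0.639, 0.0]
wrist_force: [0.3, 0.1, -1.6]
opening: 0.152
t 16.1 tcp [0.631  0.0245 0.2383] F [ 0.3  0.1 -1.6] open 0.152 th 79.41 tilt z [ 4.e-04  5.e-04 -1.e+00]
shift tool [-0.0016  0.0002  0.0013]
rotvec [ 0.0003 -0.0006  0.0037]
clock: 16.4
tcp_pos: [0.6315, 0.0244, 0.2392]
eef_rot: [0.0, 0.77, 0.639, 0.001]
wrist_force: [-0.6, -0.0, -1.8]
opening: 0.158
t 16.4 tcp [0.6315 0.0244 0.2392] F [-0.6 -0.  -1.8] open 0.158 th 79.36 tilt z [ 2.e-03  3.e-04 -1.e+00]
shift tool [-0.0016 -0.0003  0.0022]
rotvec [ 0.0019 -0.0007  0.0028]
```

```bash
python3 - <<'E'
from h import *
c=cam('side'); P=pts(c); ax=np.array([np.cos(np.radians(-10.8)),np.sin(np.radians(-10.8))]); ay=np.array([-ax[1],ax[0]])
d=P[...,:2]-np.array([.6312,.0244]); X=d@ax; Y=d@ay; Z=P[...,2]
for z0,z1 in((.108,.125),(.125,.15),(.152,.156)):
    m=(abs(X)<.03)&(abs(Y)<.04)&(Z>z0)&(Z<z1); print(z0,m.sum(),'X',X[m].mean().round(4),np.percentile(X[m],[5,95]).round(4),'Y',Y[m].mean().round(4),np.percentile(Y[m],[5,50,95]).round(4))
m=(abs(X)<.035)&(abs(Y)<.05)&(Z>.076)&(Z<.085); print('top',m.sum(),X[m].min(),X[m].max(),Y[m].min(),Y[m].max(), np.percentile(X[m],[3,97]))
m=(abs(X)<.035)&(Y<0)&(Y>-.05)&(Z>.03)&(Z<.075); print('front',m.sum(),np.percentile(X[m],[2,98]),np.median(Y[m]))
cv2.imwrite('pics/s6c.png',cv2.resize(c['img'][100:200,300:400,::-1],None,fx=6,fy=6,interpolation=cv2.INTER_CUBIC))
E
```

```text
0.108 9 X -0.0013 [-0.0026 -0.0001] Y -0.0095 [-0.015  -0.01   -0.0027]
0.125 17 X -0.0016 [-0.0027 -0.0004] Y -0.0073 [-0.0142 -0.0102  0.0026]
0.152 7 X -0.0011 [-0.008   0.0062] Y -0.0149 [-0.0186 -0.0171 -0.0043]
top 143 -0.023453492721465206 0.022513874543229742 -0.036736681835811094 0.03148687469512217 [-0.0228318   0.02143089]
front 242 [-0.02310853  0.02239943] -0.03265238559038609
```

View pics/s6c.png

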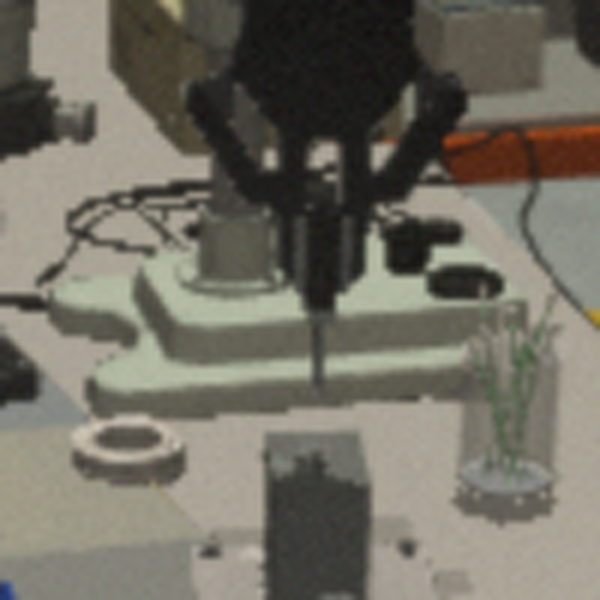

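The blade hangs over the switch block (blade tip at crop (318,390), block top at (315,455)). It sits about 1 mm off in x. I'll correct that and descend gently.

```bash
python3 -m crank '[[[-0.0008,0.001,0.008,0.001,0,0.003,0],[0,0,0.01,0,0,0,0],[0,0,0.006,0,0,0,0],[0,0,0,0,0,0,0]]]' 80
python3 -c "
from h import *
go([.6309,.0236,.1995],79.2)"
python3 -m crank '[[[0,0,0.003,0,0,0,0],[0,0,0.002,0,0,0,0],[0,0,0.002,0,0,0,0],[0,0,0,0,0,0,0]]]' 80
python3 -c "
from h import *
go([.6309,.0236,.1995],79.2)"
```

```text
clock: 16.85
tcp_pos: [0.6322, 0.023, 0.2133]
eef_rot: [-0.001, 0.771, 0.637, -0.0]
wrist_force: [-0.5, 0.3, -0.5]
opening: 0.151
t 16.85 tcp [0.6322 0.023  0.2133] F [-0.5  0.3 -0.5] open 0.151 th 79.14 tilt z [-1.7e-03  6.0e-04 -1.0e+00]
shift tool [ 0.0003 -0.0014  0.0138]
rotvec [-0.0018 -0.0003 -0.001 ]
clock: 17.25
tcp_pos: [0.6326, 0.023, 0.2077]
eef_rot: [-0.0, 0.771, 0.637, 0.0]
wrist_force: [-0.6, -0.3, -1.7]
opening: 0.152
t 17.25 tcp [0.6326 0.023  0.2077] F [-0.6 -0.3 -1.7] open 0.152 th 79.14 tilt z [ 4.e-04  5.e-04 -1.e+00]
shift tool [ 0.0003 -0.0017  0.0082]
rotvec [ 0.0003 -0.0006 -0.001 ]
```

```bash
for i in 1; do python3 -m crank '[[[0,0,0.002,0,0,0,0],[0,0,0,0,0,0,0]]]'; done
python3 -m crank '[[[0,0,0.002,0,0,0,0],[0,0,0,0,0,0,0]]]'
python3 -m crank '[[[0,0,0.002,0,0,0,0],[0,0,0,0,0,0,0]]]'
```

```text
clock: 17.45
tcp_pos: [0.6326, 0.023, 0.2057]
eef_rot: [-0.0, 0.771, 0.637, 0.0]
wrist_force: [0.2, -0.5, -1.3]
opening: 0.152
clock: 17.65
tcp_pos: [0.6326, 0.023, 0.2037]
eef_rot: [-0.0, 0.771, 0.637, 0.0]
wrist_force: [-0.3, -0.2, -1.8]
opening: 0.157
clock: 17.85
tcp_pos: [0.6327, 0.0229, 0.202]
eef_rot: [0.0, 0.771, 0.637, 0.001]
wrist_force: [-0.1, -0.4, 1.2]
opening: 0.158
```

```bash
python3 -m crank '[[[0,0,0.002,0,0,0,0],[0,0,0,0,0,0,0]]]'
python3 -c "
from h import *
go([.6309,.0236,.1995],79.2); print(env.get_state()['torque'])"
```

```text
clock: 18.05
tcp_pos: [0.6328, 0.0229, 0.2013]
eef_rot: [0.001, 0.771, 0.637, 0.001]
wrist_force: [-4.3, -2.8, 11.7]
opening: 0.151
t 18.05 tcp [0.6328 0.0229 0.2013] F [-4.3 -2.8 11.7] open 0.151 th 79.14 tilt z [ 2.2e-03  2.0e-04 -1.0e+00]
shift tool [ 0.0004 -0.0021  0.0018]
rotvec [ 0.0021 -0.0006 -0.001 ]
[-0.27900948  0.86626879  0.06727021]
```

```bash
python3 -m crank '[[[0,0,-0.0025,0,0,0,0],[-0.0008,-0.0015,0,0,0,0,0],[0,0,0,0,0,0,0],[0,0,0.002,0,0,0,0],[0,0,0,0,0,0,0]]]'
python3 -m crank '[[[0,0,0.001,0,0,0,0],[0,0,0,0,0,0,0]]]'
python3 -c "
from h import *
go([.6312,.0236,.1995],79.2); print(env.get_state()['torque'])"
```

```text
clock: 18.55
tcp_pos: [0.6309, 0.0223, 0.1998]
eef_rot: [-0.0, 0.771, 0.637, 0.0]
wrist_force: [-0.2, -2.9, -1.7]
opening: 0.152
clock: 18.75
tcp_pos: [0.631, 0.0223, 0.1991]
eef_rot: [0.0, 0.771, 0.637, 0.0]
wrist_force: [0.1, -3.7, -1.2]
opening: 0.15
t 18.75 tcp [0.631  0.0223 0.1991] F [ 0.1 -3.7 -1.2] open 0.15 th 79.13 tilt z [ 3.e-04  2.e-04 -1.e+00]
shift tool [ 0.0014 -0.     -0.0004]
rotvec [ 0.0003 -0.0002 -0.0012]
[-0.76902434  0.01863941 -0.00624524]
```

```bash
python3 -m crank '[[[-0.001,0,0,0,0,0,0],[0,0,0,0,0,0,0],[0,0,0.002,0,0,0,0],[0,0,0,0,0,0,0]]]'
python3 -m crank '[[[0,0,0.002,0,0,0,0],[0,0,0.002,0,0,0,0],[0,0,0,0,0,0,0]]]'
```

```text
clock: 19.15
tcp_pos: [0.6307, 0.0217, 0.197]
eef_rot: [-0.0, 0.771, 0.637, 0.0]
wrist_force: [0.2, 0.7, -0.4]
opening: 0.153
clock: 19.45
tcp_pos: [0.6307, 0.0216, 0.193]
eef_rot: [-0.0, 0.771, 0.637, 0.0]
wrist_force: [0.5, -0.6, -0.2]
opening: 0.154
```

The blade is in the slot, running freely. I'll continue down to the plunger.

```bash
python3 -m crank '[[[0,0,0.003,0,0,0,0],[0,0,0.003,0,0,0,0],[0,0,0,0,0,0,0]]]'
python3 -m crank '[[[0,0,0.003,0,0,0,0],[0,0,0.002,0,0,0,0],[0,0,0,0,0,0,0]]]'
python3 -m crank '[[[0,0,0.002,0,0,0,0],[0,0,0.002,0,0,0,0],[0,0,0,0,0,0,0]]]'
python3 -c "
from h import *
go([.6312,.0236,.174],79.2); print(env.get_state()['torque'])"
```

```text
clock: 19.75
tcp_pos: [0.6306, 0.0215, 0.1868]
eef_rot: [-0.0, 0.771, 0.637, 0.0]
wrist_force: [0.4, 0.8, -0.9]
opening: 0.155
clock: 20.05
tcp_pos: [0.6309, 0.0215, 0.1823]
eef_rot: [0.0, 0.771, 0.637, 0.001]
wrist_force: [-0.5, -0.4, 1.4]
opening: 0.157
clock: 20.35
tcp_pos: [0.6309, 0.0216, 0.1782]
eef_rot: [0.0, 0.771, 0.637, 0.0]
wrist_force: [0.5, -0.4, 1.5]
opening: 0.151
t 20.35 tcp [0.6309 0.0216 0.1782] F [ 0.5 -0.4  1.5] open 0.151 th 79.14 tilt z [ 8.e-04  5.e-04 -1.e+00]
shift tool [ 0.0021 -0.0001  0.0043]
rotvec [ 0.0007 -0.0007 -0.001 ]
[-0.00920728 -0.02867632  0.00999334]
```

```bash
python3 -m crank '[[[0,0,0.002,0,0,0,0],[0,0,0.002,0,0,0,0],[0,0,0.0005,0,0,0,0],[0,0,0,0,0,0,0],[0,0,0,0,0,0,0],[0,0,0,0,0,0,0]]]'
python3 - <<'E'
from h import *
go([.6312,.0236,.174],79.2)
c=cam('side'); cv2.imwrite('pics/s7c.png',cv2.resize(c['img'][120:240,290:410,::-1],None,fx=5,fy=5,interpolation=cv2.INTER_CUBIC))
P=pts(c); d=P[...,:2]-np.array([.6312,.0244]); m=(abs(d[...,0])<.02)&(abs(d[...,1])<.03)&(P[...,2]>.082)&(P[...,2]<.2)
E
```

```text
clock: 20.95
tcp_pos: [0.6309, 0.0215, 0.174]
eef_rot: [0.0, 0.771, 0.637, 0.0]
wrist_force: [0.4, 0.8, 3.1]
opening: 0.154
t 20.95 tcp [0.6309 0.0215 0.174 ] F [0.4 0.8 3.1] open 0.154 th 79.14 tilt z [ 9.e-04  5.e-04 -1.e+00]
shift tool [ 0.0021 -0.0001  0.    ]
rotvec [ 0.0007 -0.0007 -0.001 ]
```

View pics/s7c.png

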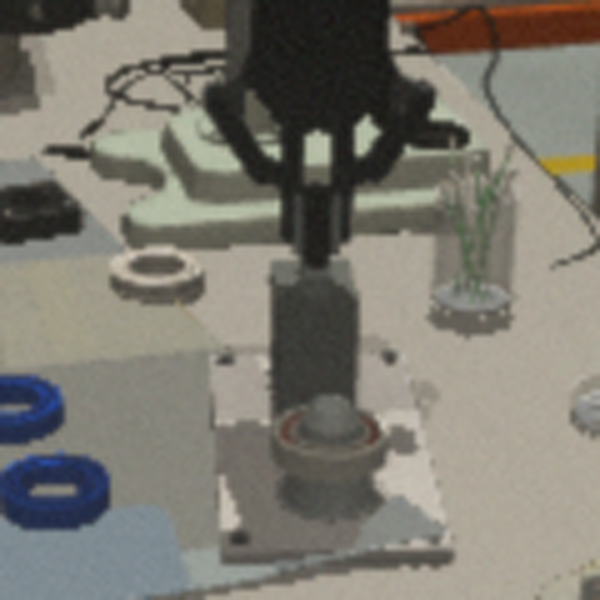

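The key is in the slot with its shoulder just above the block top (crop (315,262)), and the bearing is flat on the collar at (330,435). The plunger force is about 4.2 N net, which agrees with about 9.5 mm of travel. I'll hand in now.

```bash
python3 -c "
from h import *
print(env.sign_off())"
```

```text
the job is handed in; nothing more can be done
None
```

The job is handed in at about 21 s of the 59 s allowed. The bearing is on the spindle, and the key is held in the slot with the plunger pressed. `sign_off` gave no verdict, so what follows rests on my own checks.

**Bearing:** I gripped it twice, at right angles, to centre it in the jaws. I then lowered it onto the collar and pressed lightly, up to about 14 N, before letting go. Contact came at TCP z = 0.1062 m, against 0.1061 expected. The last picture shows it flat and untouched on the collar.

**Key:** I drew it out by the handle and turned it about 20° to match the slot. The first try met the slot's edge at about 12 N. I backed up, shifted 1–2 mm by the sensed force, and it then slid in freely.

**Final state:**
- **Plunger:** TCP is at z = 0.174 m, which works out to about 9.5 mm of travel. The net spring force of about 4.2 N agrees with that.
- **Hold:** the tool is tilted about 1 mrad from vertical, and the fingers are still shut on the handle with 80 N set.

**Disagreements and gaps:**
- The two cameras differed by 2–5 mm in y for the bearing and the spindle. I settled these by touch.
- The key sits about 2–3 mm off-centre along the pads, which the touch correction in the slot took up.
- I did not separately measure the bystanders afterwards. Nothing I did came near them.

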